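# Mount a trolley wheel and start its wing nut

## Robot

A 7-joint arm with a two-finger parallel gripper is mounted at the origin on a cart in front of the work surface, level with it; the furniture and walls round the work are solid. World frame = base frame: x ahead of the robot, y to its left, z up, the work surface at z = 0. Lengths are in m, angles in rad, forces in N, time in s.
With the tool pointing down it reaches from about 0.4 to 0.9 m from the base axis. Payload 5.5 kg.
Tool frame: the origin (TCP) lies midway between the tips of the shut fingers; the grasp point (between the pads) lies 19 mm behind it; y points along the fingers, x is the direction in which the jaws open and shut, and the axes are right-handed (so a half turn about y gives the same grasp; the last joint's range is limited). The gripper opens to 92 mm and grips with 3 to 60 N. Pads are 19 mm wide; open, the fingers measure 130 mm over their backs; the gripper's body (75 mm by 190 mm) begins 47 mm behind the grasp point.
Start: joints at [1.515, 0.501, -0.427, 1.55, 0.221, 1.138, -0.21], TCP at [0.204, -0.617, 0.227] pointing down, gripper open.
Joint ranges: [-2.88, 2.88], [-0.31, 2.03], [-1.54, 1.56], [0.2, 2.42], [-1.41, 4.55], [0.19, 2.02], [-2.57, 2.57]. Speed limits (rad/s): [2.57, 2.57, 3.14, 3.14, 3.14, 3.14, 3.14].

## Interface

Orientations are given as a rotation vector (axis times angle).
In Python, from plant import sensors, vision, manip gives the robot as it stands.
- The arm moves only by the tool carry_out, never from a script. Its arguments are lists of equal length, an entry for each row: "delta_rot": the turn, a rotation vector about the tool's x, y, z in rad, a list of three; "translation": the shift along the tool's x, y, z in cm, a list of three; "grip": the closure, from -1 (fully open) to 1 (shut). In form: {"delta_rot": [[rx, ry, rz], ...], "translation": [[tx, ty, tz], ...], "grip": [grip, ...]}. A call has exactly 5 rows; each row shifts and turns the commanded pose from where the row before left it, along the tool's axes as they then stand; what a row does not reach is not made up. A row lasts 1/8 s, in which the tool goes at most 62.5 mm and 10.7 degrees, less where a joint would pass 70% of its speed; a pose out of reach is approached as far as the arm can. A call with a gripper value outside its range is refused whole. The fingers move at their own pace and stop on an object; "grip_force" is the grip in N (left out, the last holds). Time passes only in rows, so rows that do not move let the fingers close, or fill a call up. It gives the time, the measured TCP pose, the force and the opening at its end, in the units of the state.
- sensors.state(): the state, without advancing time (a new reading comes with each control period).
- vision.capture(name): name is "scene" or "top" or "wrist"; returns a dict with "frame" (400x640x3 uint8, blue, green, red), "z_map" (400x640 float32, m along the optical axis (not along the pixel's ray), 0 where there is no reading), "camera_matrix" (3x3 intrinsics, pixels), "k1" (the pictures are not rectified: a ray, as slopes to the right and down, at radius r is drawn at 1 + k1 r^2 times it, then the intrinsics apply), "rvec" (rotation vector, rad) and "tvec" (3), from world to camera coordinates, as OpenCV has them; the wrist camera has in their place "tool_from_camera" (4x4, takes a point from camera to tool coordinates, whose origin is the TCP and whose axes are the tool frame's). Camera axes: x right, y down, z forward; pixel columns grow to the right and rows downward; lengths in m; the calibration is good to about 2 mm. A picture is of the moment at which its call begins: read the wrist's pose just before it.
- manip.close_job(): hands the job in, once; it reports no verdict.
The state is a dict: "t": time; "joints": joint angles; "qvel": joint speeds; "joint_torque": joint torques, N m; "eef_pos": TCP position; "tcp_rot": TCP orientation; "force": force on the tool from outside, world axes, zero at the start; "moment": the same for the moment, N m; "finger_gap": opening from 0.0 (shut) to 1.0 (fully open).
Only numpy, scipy, OpenCV 4.12 (cv2) and the standard library are available. Lean on these libraries where they do the work, as an engineer would, in place of code of your own. Each camera call takes 0.05 s, during which the arm holds its last target. There are 200 camera calls.

## Task

Put the wheel, hub boss upward, down over the stud of the axle stand until it sits flat on the base, then fit the wing nut. Set the nut on top of the thread with its pins resting on the flat lands, about a sixth of a turn clockwise of the gaps; without lifting it, turn it backward (counter-clockwise from above) until it drops through the gaps, then forward (clockwise) until it is snug on the wheel, where its wings lie along the stand's long base plate. Leave the things standing round about where they are.

Things in the scene. Friction and masses are not known exactly. Their poses are not given: they have to be found in the camera images.
- axle_stand: Steel stand fixed to the desk: base plate 130 mm along x, 90 mm along y, 12 mm thick; origin at the centre of its underside, z up along the stud. Round seat 40 mm diameter up to z=26 mm, tapering to the stud (core 22 mm diameter). The wheel sits at z=12 mm. When the nut is tight on the wheel its wings are parallel to the stand's x, 115 degrees clockwise of the gaps.
- stud_tip (a point): Bevelled top of the stand's stud, on its axis, z=107 mm in the stand's frame; it sticks out 45 mm above the boss of a seated wheel.
- land_centre (a point): Point on the stud's axis level with the flat lands at the top of its thread (34 mm diameter), z=76.5 mm. Two opposite gaps 44 degrees wide part the two lands. Clockwise from the middle of a gap the land runs flat from 22 to 136 degrees, then a shoulder 5 mm high stands on it, which stops a nut turned forward by hand short of the next gap.
- gap (a point): Middle of one gap, 14 mm from the axis, level with the lands, 115 degrees counter-clockwise (from above) of the stand's +x; the other gap is opposite. A pin falls 10.5 mm through it to the lower flank; from there the thread goes down clockwise under the land, 2.6 mm per radian, with 2 mm of play, to a firm stop 115 degrees on.
- wheel: Trolley wheel lying flat, about 0.45 kg: 124 mm diameter, black tyre 22 mm high, aluminium web 18 mm high, in the middle a boss of 56 mm outer diameter and 43 mm bore. Origin at the centre of the underside, z up towards the boss. Seated, its origin is 12 mm above the stand's origin.
- boss_top (a point): Centre of the top of the wheel's boss, 50 mm above the wheel's underside.
- wing_nut: Dark steel wing nut standing on the desk, about 0.25 kg, 80 mm high: round body 54 mm diameter, 50 mm high, open below (bore 38 mm; a 26 mm guide bore 20 to 28 mm up slides over the stud). Origin at the centre of the underside, z up; half a turn gives the same nut. Origin above the stand's origin: 75.5 mm with pins on the lands, 80.5 on the shoulders, 65 dropped through the gaps, 62 tight.
- wing_top (a point): Middle of the top edge of the nut's upright wing plate, 80 mm above its underside. The plate is 80 mm long (along the nut's x), 12 mm thick (along y) and stands 50 to 80 mm up. Held loosely by it the nut turns easily and drops by its own weight; gripped tightly it does not drop.
- pin (a point): One of two 5 mm pins inside the nut's bore, pointing inward along its +x and -x, right under the wings, 1 to 6 mm above the underside; this point is 15 mm from the axis.
- fuse_carton: upright orange carton 34x70x90 mm, bystander beside the wing nut; origin at the centre of its underside
- meter: upright green battery meter 26x78x64 mm, bystander beside the wheel; origin at the centre of its underside
- mug: white mug 82x114x91 mm, bystander; origin at the centre of its underside
- masking_roll: flat roll of masking tape, 94 mm across, 25 mm high, bystander; origin at the centre of its underside
- label_roll: standing white roll of labels, 104 mm across, 151 mm high, bystander behind the work; origin at the centre of its underside
- pump_bottle: clear pump bottle, 77 mm across, 222 mm high, bystander behind the work; origin at the centre of its underside
There are look-alikes about, which are no part of the job. Leave any purple or yellow look-alike of the wing_nut alone.

How it is judged:
By the outcome, as a careful person would: the job done as asked, in the order asked, and still so for the second after the job is handed in, with the robot touching nothing.
It also fails if it takes over 72 s, if anything falls off the work surface, if the arm or the gripper's body presses on something with over 40 N, if the wrist force passes 120 N, or if a joint passes its speed limit or range.

## Working session

There is one attempt and no reset: what is moved stays moved. The work goes in short steps, Python scripts to look and compute and a tool call to move; the robot and the scene stay as the last step left them, time stands still between calls to the robot, and variables do not carry over. Pictures are saved under pics/ and viewed, about 8 in all and at most 12, crops included, and the job is handed in when it is done.

Besides the shell and the picture viewer there is one more tool, called as name(argument=value, ...) on one line, values as JSON. carry_out: Moves the arm, as the interface text tells. Its arguments: {"type":"object","properties":{"delta_rot":{"type":"array","items":{"type":"array","items":{"type":"number"}}},"translation":{"type":"array","items":{"type":"array","items":{"type":"number"}}},"grip":{"type":"array","items":{"type":"number"}},"grip_force":{"type":"number"}},"required":["delta_rot","translation","grip"]}

```bash
mkdir -p pics; ls; cat > h.py <<'E'
import numpy as np, cv2
from scipy.spatial.transform import Rotation as R
from plant import sensors, vision, manip
def cloud(name):
    s=sensors.state(); c=vision.capture(name); z=c["z_map"]; K=c["camera_matrix"]
    h,w=z.shape; v,u=np.mgrid[:h,:w]
    xd=(u-K[0,2])/K[0,0]; yd=(v-K[1,2])/K[1,1]; x,y=xd.copy(),yd.copy()
    for _ in range(8):
        f=1+c["k1"]*(x*x+y*y); x,y=xd/f,yd/f
    P=np.stack([x*z,y*z,z],-1)
    if "rvec" in c:
        Rm=cv2.Rodrigues(np.array(c["rvec"]))[0]; W=(P-np.array(c["tvec"]).reshape(3))@Rm
    else:
        T=np.array(c["tool_from_camera"]); Q=P@T[:3,:3].T+T[:3,3]
        W=Q@R.from_rotvec(s["tcp_rot"]).as_matrix().T+np.array(s["eef_pos"])
    W[z==0]=np.nan
    return c["frame"],W,s
E
python3 - <<'E'
from h import *
for n in ("top","scene"):
    f,W,s=cloud(n); cv2.imwrite(f"pics/{n}0.png",f); np.savez(f"{n}0.npz",f=f,W=W)
print({k:np.round(v,3) for k,v in s.items()}); print(R.from_rotvec(s["tcp_rot"]).as_matrix().round(3))
E
```

```text
pics
{'t': np.float64(0.05), 'joints': array([ 1.515,  0.502, -0.427,  1.551,  0.221,  1.138, -0.21 ]), 'qvel': array([-0.001,  0.001, -0.001,  0.001,  0.   , -0.   , -0.002]), 'joint_torque': array([-8.0000e-03, -5.6836e+01, -5.8430e+00, -2.8019e+01, -6.9000e-02,
        2.5000e-02,  0.0000e+00]), 'eef_pos': array([ 0.203, -0.617,  0.226]), 'tcp_rot': array([-1.342,  0.972, -0.97 ]), 'force': array([-0.889,  0.233,  0.315]), 'moment': array([-0.008, -0.001, -0.003]), 'finger_gap': np.float64(1.003)}
[[ 0.314 -0.001  0.95 ]
 [-0.95   0.002  0.314]
 [-0.002 -1.     0.   ]]
```

View images.

View pics/top0.png

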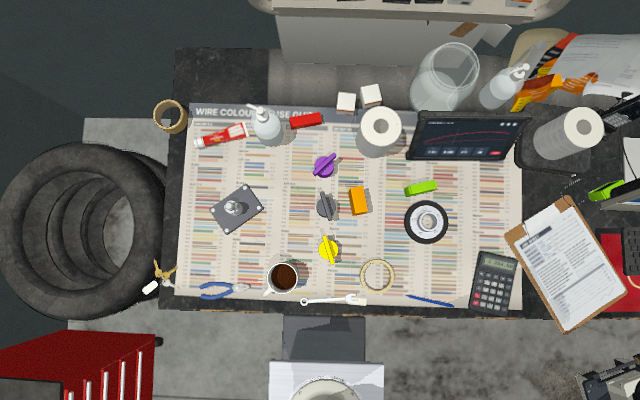

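View pics/scene0.png

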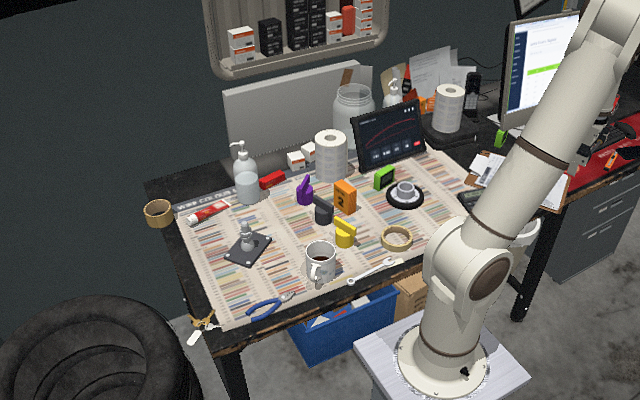

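Top view: the stand is at (235,208), the wheel at (427,222) and the grey nut at (326,206). Around them are the carton (359,200), the meter (421,188), and the purple and yellow look-alikes at (324,165) and (329,249). Next I'll measure them.

```bash
cat > m.py <<'E'
from h import *
d=np.load("top0.npz"); f,W=d["f"],d["W"]
def rep(n,u,v,r,zlo,zhi):
    P=W[v-r:v+r,u-r:u+r].reshape(-1,3); P=P[(P[:,2]>zlo)&(P[:,2]<zhi)]
    if len(P)<4: print(n,len(P)); return
    rc=cv2.minAreaRect(P[:,:2].astype(np.float32)*1000)
    print(n,len(P),"mean",P.mean(0).round(3),"rect mm",np.round(rc[0],1),np.round(rc[1],1),round(rc[2],1),"zmax",np.nanmax(P[:,2]).round(3))
rep("desk",280,150,6,-1,1)
rep("plate",235,208,32,.008,.017); rep("studtop",235,208,25,.09,.2); rep("seat",235,208,32,.02,.2)
rep("wheel",427,222,26,.01,.03); rep("boss",427,222,24,.04,.07)
rep("nutwing",326,206,18,.068,.1); rep("nutbody",326,206,18,.04,.1)
rep("carton",359,200,18,.07,.12); rep("meter",421,188,18,.045,.09)
rep("purple",324,165,18,.03,.1); rep("yellow",329,249,18,.03,.1)
rep("mug",283,277,22,.06,.2); rep("roll",378,275,20,.015,.05); rep("label",380,130,24,.13,.2);rep("pump",263,122,24,.05,.3)
E
python3 m.py
```

```text
desk 144 mean [ 0.745  0.15  -0.001] rect mm [745.5 150. ] [33.1 33. ] 1.5 zmax 0.02
plate 1061 mean [0.569 0.266 0.011] rect mm [569.7 267.2] [ 90.4 130. ] 37.1 zmax 0.017
studtop 58 mean [0.57  0.266 0.103] rect mm [570.1 266.8] [19.2 19.3] 88.5 zmax 0.11
seat 200 mean [0.567 0.262 0.069] rect mm [569.3 265.5] [35.9 35.6] 34.7 zmax 0.11
wheel 1194 mean [ 0.546 -0.267  0.019] rect mm [ 548.5 -269.7] [120.5 126.8] 84.9 zmax 0.03
boss 150 mean [ 0.546 -0.27   0.048] rect mm [ 546.5 -268.8] [54.9 51.8] 1.8 zmax 0.055
nutwing 138 mean [0.58  0.013 0.078] rect mm [579.2  12.8] [79.  11.9] 18.6 zmax 0.084
nutbody 348 mean [0.579 0.013 0.06 ] rect mm [579.2  13.4] [66.9 52.9] 54.7 zmax 0.084
carton 361 mean [ 0.597 -0.072  0.088] rect mm [597.3 -72.6] [70.4 34.3] 12.2 zmax 0.094
meter 272 mean [ 0.639 -0.246  0.062] rect mm [ 639.3 -247.8] [25.9 76.2] 15.4 zmax 0.067
purple 367 mean [0.691 0.02  0.06 ] rect mm [693.   20.1] [52.4 66.8] 82.6 zmax 0.084
yellow 355 mean [0.463 0.004 0.06 ] rect mm [463.1   4.3] [67.5 52.2] 54.7 zmax 0.082
mug 270 mean [0.377 0.133 0.082] rect mm [375.4 125.3] [ 80.7 102.9] 76.8 zmax 0.093
roll 332 mean [ 0.392 -0.132  0.023] rect mm [ 391.6 -131.8] [90.3 91.5] 1.7 zmax 0.03
label 1183 mean [ 0.777 -0.12   0.147] rect mm [ 778.9 -121.5] [102.1 105.4] 26.2 zmax 0.154
pump 887 mean [0.778 0.173 0.143] rect mm [787.2 176.8] [73.1 69.5] 89.3 zmax 0.223
```

```bash
cat >> m.py <<'E'
def ax(n,u,v,r,zlo,zhi):
    P=W[v-r:v+r,u-r:u+r].reshape(-1,3); P=P[(P[:,2]>zlo)&(P[:,2]<zhi)][:,:2]
    b=cv2.boxPoints(cv2.minAreaRect((P*1000).astype(np.float32))); e=b[1:3]-b[0:2]
    e=e[np.argmax(np.linalg.norm(e,axis=1))]; print(n,"long axis deg",np.degrees(np.arctan2(e[1],e[0]))%180)
ax("plate",235,208,32,.008,.017);ax("wing",326,206,18,.068,.1);ax("carton",359,200,18,.07,.12);ax("meter",421,188,18,.045,.09);ax("purple",324,165,18,.068,.1);ax("yellow",329,249,18,.068,.1)
E
python3 m.py|grep axis
cat > go.py <<'E'
# usage: go.py x y z jawdeg|-  -> rotation (about tool y) and translation (cm, tool axes before turn) to target
import sys; from h import *
s=sensors.state(); M=R.from_rotvec(s["tcp_rot"]).as_matrix(); p=np.array(s["eef_pos"])
print("pos",p.round(4),"jaw",np.degrees(np.arctan2(M[1,0],M[0,0])).round(2),"tilt",M[2].round(3),"F",np.round(s["force"],1),"M",np.round(s["moment"],2),"gap mm",round(s["finger_gap"]*92,1),"j",np.round(s["joints"],2),"t",round(s["t"],2))
if len(sys.argv)>1:
    t=np.array([float(a) for a in sys.argv[1:4]])
    print("dcm tool",(M.T@(t-p)*100).round(2))
    if sys.argv[4]!='-':
        a=np.radians(float(sys.argv[4])); G=np.array([[np.cos(a),np.sin(a),0],[0,0,-1],[-np.sin(a),np.cos(a),0]]).T
        G[:,2]=np.cross(G[:,0],G[:,1])
        print("rot tool",R.from_matrix(M.T@G).as_rotvec().round(4),"dcm in turned tool",(G.T@(t-p)*100).round(2))
E
python3 go.py 0.546 -0.269 0.15 -26
```

```text
plate long axis deg 127.05722
wing long axis deg 18.611202
carton long axis deg 12.198737
meter long axis deg 105.407585
purple long axis deg 135.11723
yellow long axis deg 18.404257
pos [ 0.2035 -0.6167  0.2258] jaw -71.73 tilt [-0.002 -1.     0.   ] F [-0.7 -0.5  0.4] M [ 0.01 -0.05  0.  ] gap mm 91.9 j [ 1.52  0.5  -0.43  1.55  0.22  1.14 -0.21] t 0.1
dcm tool [-22.27   7.62  43.43]
rot tool [-7.000e-04 -7.982e-01 -1.600e-03] dcm in turned tool [15.55  7.58 46.26]
```

carry_out(delta_rot=[[0,0,0],[0,0,0],[0,0,0],[0,0,0],[0,0,0]], translation=[[-2.2,0,4.3],[-2.2,0,4.3],[-2.2,0,4.3],[-2.2,0,4.3],[-2.2,0,4.3]], grip=[-1,-1,-1,-1,-1], grip_force=50)

```text
t: 0.72
eef_pos: [0.3741, -0.444, 0.2264]
tcp_rot: [-1.343, 0.972, -0.971]
force: [0.1, -0.4, -0.1]
finger_gap: 0.997
```

carry_out(delta_rot=[[0,0,0],[0,0,0],[0,0,0],[0,0,0],[0,0,0]], translation=[[-2.2,0,4.3],[-2.2,0,4.3],[-2.2,0,4.3],[-2.2,0,4.3],[-2.2,0,4.3]], grip=[-1,-1,-1,-1,-1])

```text
t: 1.35
eef_pos: [0.5438, -0.2724, 0.2264]
tcp_rot: [-1.343, 0.972, -0.971]
force: [0.6, 0.1, 0.8]
finger_gap: 1.003
```

```bash
python3 - <<'E'
from h import *
f,W,s=cloud("wrist"); cv2.imwrite("pics/w1.png",f); np.savez("w1.npz",f=f,W=W)
for lo,hi in((.042,.06),(.017,.026)):
    P=W.reshape(-1,3); P=P[(P[:,2]>lo)&(P[:,2]<hi)&(np.hypot(P[:,0]-.547,P[:,1]+.269)<.075)]
    if len(P)>20: print(lo,len(P),cv2.minEnclosingCircle((P[:,:2]*1000).astype(np.float32)),np.median(P[:,2]))
E
python3 go.py .546 -.269 .1 -
```

```text
0.042 882 ((546.7103271484375, -267.6844482421875), 27.882699966430664) 0.050227324059650164
0.017 6057 ((546.6079711914062, -267.9416198730469), 61.78683853149414) 0.02122467912501033
pos [ 0.5491 -0.2644  0.2269] jaw -71.26 tilt [-0.003 -1.     0.005] F [4.6 4.3 1.4] M [ 0.37 -0.36 -0.01] gap mm 91.5 j [ 0.85  0.45 -0.58  1.66  0.27  1.11 -1.05] t 1.4
dcm tool [ 0.38 12.68 -0.51]
```

```bash
python3 go.py .5465 -.268 .08 -
```

```text
pos [ 0.5491 -0.2644  0.2269] jaw -71.26 tilt [-0.003 -1.     0.005] F [4.6 4.3 1.4] M [ 0.37 -0.36 -0.01] gap mm 91.5 j [ 0.85  0.45 -0.58  1.66  0.27  1.11 -1.05] t 1.4
dcm tool [ 0.31 14.68 -0.44]
```

carry_out(delta_rot=[[0,0,0],[0,0,0],[0,0,0],[0,0,0],[0,0,0]], translation=[[0.1,2.5,-0.2],[0,2.5,-0.2],[0,2.5,0],[0,0,0],[0,0,0]], grip=[-1,-1,-1,-1,-1])

```text
t: 2.02
eef_pos: [0.54, -0.2758, 0.1524]
tcp_rot: [-1.343, 0.971, -0.972]
force: [0.5, -0.3, -0.5]
finger_gap: 1.001
```

```bash
python3 - <<'E'
from h import *
f,W,s=cloud("wrist"); cv2.imwrite("pics/w2.png",f)
for lo,hi in((.042,.06),(.017,.026)):
    P=W.reshape(-1,3); P=P[(P[:,2]>lo)&(P[:,2]<hi)&(np.hypot(P[:,0]-.547,P[:,1]+.269)<.075)]
    if len(P)>20: print(lo,len(P),cv2.minEnclosingCircle((P[:,:2]*1000).astype(np.float32)),np.median(P[:,2]))
E
python3 go.py .5465 -.268 .033 -
```

```text
0.042 1427 ((546.8855590820312, -267.7685241699219), 27.891027450561523) 0.05018555641675709
0.017 9227 ((546.3855590820312, -267.7801818847656), 62.14887619018555) 0.02126550930855678
pos [ 0.5404 -0.276   0.1529] jaw -71.73 tilt [ 0.001 -1.     0.001] F [ 0.8 -0.  -0.1] M [ 0.02 -0.02  0.1 ] gap mm 92.3 j [ 0.84  0.53 -0.55  1.73  0.32  0.97 -1.08] t 2.08
dcm tool [-0.58 11.99  0.81]
```

carry_out(delta_rot=[[0,0,0],[0,0,0],[0,0,0],[0,0,0],[0,0,0]], translation=[[-0.6,3,0.8],[0,3,0],[0,3,0],[0,2,0],[0,1,0]], grip=[-1,-1,-1,-1,-1])

```text
t: 2.7
eef_pos: [0.5455, -0.2676, 0.0314]
tcp_rot: [-1.343, 0.971, -0.971]
force: [-0.8, -1.0, 0.0]
finger_gap: 1.001
```

carry_out(delta_rot=[[0,0,0],[0,0,0],[0,0,0],[0,0,0],[0,0,0]], translation=[[0,0,0],[0,0,0],[0,0,0],[0,0,0],[0,0,0]], grip=[1,1,1,1,1])

```text
t: 3.32
eef_pos: [0.546, -0.2683, 0.0325]
tcp_rot: [-1.344, 0.97, -0.973]
force: [0.5, -1.4, 3.9]
finger_gap: 0.6
```

```bash
python3 go.py .5466 -.2678 .033 -
```

```text
pos [ 0.546  -0.2683  0.0325] jaw -71.73 tilt [ 0.002 -1.     0.001] F [ 0.5 -1.4  3.9] M [-0.33  0.04  0.16] gap mm 55.2 j [ 0.76  0.69 -0.47  1.78  0.43  0.77 -1.18] t 3.33
dcm tool [-0.03 -0.05  0.08]
```

carry_out(delta_rot=[[0,0,0],[0,0,0],[0,0,0],[0,0,0],[0,0,0]], translation=[[0,-1.5,0],[0,-3.5,0],[0,-4,0],[0,-4,0],[0,-2,0]], grip=[1,1,1,1,1], grip_force=60)

```text
t: 3.95
eef_pos: [0.5459, -0.2673, 0.184]
tcp_rot: [-1.343, 0.969, -0.973]
force: [0.2, 0.2, -5.5]
finger_gap: 0.598
```

```bash
python3 go.py .57 .2667 .18 8
```

```text
pos [ 0.5459 -0.2673  0.184 ] jaw -71.72 tilt [ 0.001 -1.     0.002] F [ 0.2  0.2 -5.5] M [-0.02 -0.04  0.06] gap mm 55.1 j [ 0.83  0.49 -0.56  1.7   0.3   1.03 -1.08] t 3.95
dcm tool [-49.95   0.37  19.04]
rot tool [-4.0000e-04 -1.3913e+00  2.2000e-03] dcm in turned tool [ 9.82  0.4  52.55]
```

carry_out(delta_rot=[[0,0,0],[0,0,0],[0,0,0],[0,0,0],[0,0,0]], translation=[[-3,0,1.1],[-5,0,1.9],[-5,0,1.9],[-5,0,1.9],[-5,0,1.9]], grip=[1,1,1,1,1])

```text
t: 4.58
eef_pos: [0.5546, -0.0202, 0.1809]
tcp_rot: [-1.344, 0.973, -0.97]
force: [1.3, -0.1, -5.6]
finger_gap: 0.601
```

carry_out(delta_rot=[[0,0,0],[0,0,0],[0,0,0],[0,0,0],[0,0,0]], translation=[[-5,0,1.9],[-5,0,1.9],[-5,0,1.9],[-5,0,1.9],[-3,0,1.1]], grip=[1,1,1,1,1])

```text
t: 5.2
eef_pos: [0.5645, 0.2275, 0.1809]
tcp_rot: [-1.345, 0.971, -0.966]
force: [1.1, 0.0, -5.8]
finger_gap: 0.596
```

carry_out(delta_rot=[[0,0,0],[0,0,0],[0,0,0],[0,0,0],[0,0,0]], translation=[[-2.5,0,1.0],[-1,0,0.4],[0,0,0],[0,0,0],[0,0,0]], grip=[1,1,1,1,1])

```text
t: 5.82
eef_pos: [0.5692, 0.2595, 0.1816]
tcp_rot: [-1.343, 0.973, -0.974]
force: [0.8, -0.0, -5.5]
finger_gap: 0.6
```

```bash
python3 go.py .57 .2667 .18 -; python3 - <<'E'
from h import *
f,W,s=cloud("top"); np.savez("top1.npz",f=f,W=W); g,V,s=cloud("wrist"); np.savez("w3.npz",f=g,W=V)
cv2.imwrite("pics/c1.png",np.hstack([cv2.resize(f[140:280,160:300],(400,400)),cv2.resize(g,(400,250)) if 0 else cv2.copyMakeBorder(cv2.resize(g,(400,250)),0,150,0,0,0)]))
for n,A in(("top",W),("wrist",V)):
  for lo,hi in((.095,.115),(.13,.15),(.15,.185),(.185,.21)):
    P=A.reshape(-1,3); P=P[(P[:,2]>lo)&(P[:,2]<hi)&(np.hypot(P[:,0]-.57,P[:,1]-.267)<.08)]
    if len(P)>10: print(n,lo,len(P),np.round(cv2.minEnclosingCircle((P[:,:2]*1000).astype(np.float32))[0],1),np.median(P[:,2]).round(4))
E
```

```text
pos [0.5692 0.2595 0.1816] jaw -71.86 tilt [ 0.001 -1.    -0.   ] F [ 0.8 -0.  -5.5] M [-0.01  0.   -0.03] gap mm 55.2 j [ 0.01  0.55 -0.66  1.65  0.38  1.07 -2.02] t 5.83
dcm tool [-0.65  0.16  0.3 ]
top 0.15 218 [577.  247.6] 0.1678
top 0.185 11 [594.  252.9] 0.1959
wrist 0.15 18131 [570.5 261.3] 0.1707
wrist 0.185 4848 [578.2 263.8] 0.1992
```

```bash
python3 - <<'E'
from h import *
from scipy.optimize import least_squares
V=np.load("w3.npz")["W"]
for lo,hi,r in((.166,.176,.062),(.195,.206,.028)):
    m=((V[...,2]>lo)&(V[...,2]<hi)).astype(np.uint8)
    P=V[m>0][:,:2]; c=np.array([.57,.2605])
    # outer boundary: max radius per angle
    for _ in range(4):
        d=P-c; a=np.digitize(np.arctan2(d[:,1],d[:,0]),np.linspace(-np.pi,np.pi,73)); rr=np.hypot(*d.T)
        B=np.array([P[a==k][np.argmax(rr[a==k])] for k in np.unique(a)])
        B=B[abs(np.hypot(*(B-c).T)-r)<.006]
        c=least_squares(lambda q:np.hypot(*(B-q[:2]).T)-q[2],[*c,r],loss="soft_l1",f_scale=.001).x; print(len(B),c.round(4)); c=c[:2]
E
```

```text
58 [0.5706 0.2614 0.0609]
58 [0.5706 0.2614 0.0609]
58 [0.5706 0.2614 0.0609]
58 [0.5706 0.2614 0.0609]
52 [0.57   0.2611 0.0278]
51 [0.57   0.2612 0.0278]
51 [0.5699 0.2612 0.0278]
51 [0.57   0.2611 0.0278]
```

View pics/c1.png

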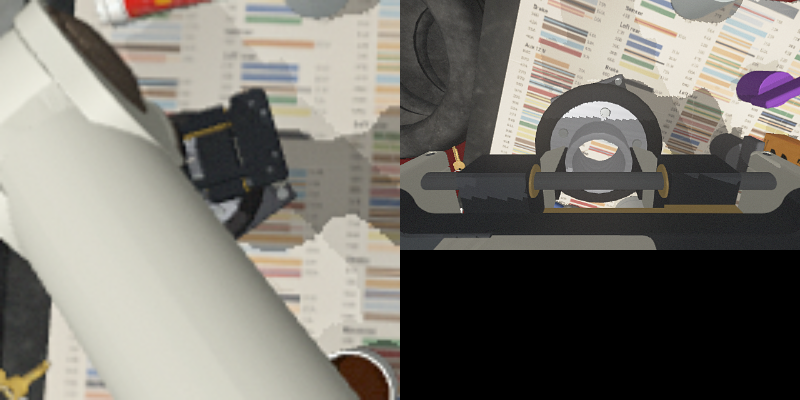

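carry_out(delta_rot=[[0,0,0],[0,0,0],[0,0,0],[0,0,0],[0,0,0]], translation=[[-0.6,0,0.2],[0,2,0],[0,2,0],[0,2,0],[0,0,0]], grip=[1,1,1,1,1])

```text
t: 6.55
eef_pos: [0.5668, 0.2665, 0.1185]
tcp_rot: [-1.348, 0.974, -0.97]
force: [-0.3, 0.0, -4.4]
finger_gap: 0.599
```

```bash
python3 go.py .5692 .2661 .047 -
```

```text
pos [0.5668 0.2665 0.1185] jaw -71.73 tilt [ 0.001 -1.    -0.006] F [-0.3  0.  -4.4] M [-0.01  0.06 -0.03] gap mm 55.1 j [-0.03  0.63 -0.63  1.69  0.43  0.97 -2.07] t 6.55
dcm tool [0.11 7.15 0.26]
```

carry_out(delta_rot=[[0,0,0],[0,0,0],[0,0,0],[0,0,0],[0,0,0]], translation=[[0.1,0,0.2],[0,1.5,0],[0,1.5,0],[0,1,0],[0,0,0]], grip=[1,1,1,1,1])

```text
t: 7.18
eef_pos: [0.5698, 0.2668, 0.0801]
tcp_rot: [-1.346, 0.973, -0.97]
force: [0.3, -0.5, -5.9]
finger_gap: 0.597
```

```bash
python3 go.py .5692 .2661 .047 -
```

```text
pos [0.5698 0.2668 0.0801] jaw -71.72 tilt [ 0.    -1.    -0.003] F [ 0.3 -0.5 -5.9] M [ 0.   -0.01  0.  ] gap mm 54.9 j [-0.05  0.68 -0.6   1.7   0.47  0.91 -2.09] t 7.17
dcm tool [ 0.05  3.31 -0.07]
```

carry_out(delta_rot=[[0,0,0],[0,0,0],[0,0,0],[0,0,0],[0,0,0]], translation=[[0,0.6,0],[0,0.6,0],[0,0.4,0],[0,0.2,0],[0,0,0]], grip=[1,1,1,1,1])

```text
t: 7.8
eef_pos: [0.5709, 0.2674, 0.0637]
tcp_rot: [-1.343, 0.971, -0.971]
force: [0.2, -0.7, -4.8]
finger_gap: 0.597
```

```bash
python3 go.py .5692 .2661 .047 -
```

```text
pos [0.5709 0.2674 0.0637] jaw -71.73 tilt [ 0. -1. -0.] F [ 0.2 -0.7 -4.8] M [ 0.03 -0.04  0.02] gap mm 54.9 j [-0.06  0.7  -0.59  1.71  0.48  0.88 -2.11] t 7.8
dcm tool [ 0.07  1.67 -0.2 ]
```

carry_out(delta_rot=[[0,0,0],[0,0,0],[0,0,0],[0,0,0],[0,0,0]], translation=[[0.1,0,-0.1],[0,0.4,0],[0,0.4,0],[0,0.4,0],[0,0,0]], grip=[1,1,1,1,1])

```text
t: 8.43
eef_pos: [0.5695, 0.2667, 0.051]
tcp_rot: [-1.344, 0.972, -0.97]
force: [-1.6, 3.3, -7.8]
finger_gap: 0.598
```

```bash
python3 go.py .5692 .2661 .045 -
```

```text
pos [0.5695 0.2667 0.051 ] jaw -71.7 tilt [-0.001 -1.    -0.001] F [-1.6  3.3 -7.8] M [ 0.57  0.34 -0.03] gap mm 55.1 j [-0.06  0.72 -0.58  1.72  0.49  0.86 -2.11] t 8.43
dcm tool [ 0.05  0.6  -0.05]
```

carry_out(delta_rot=[[0,0,0],[0,0,0],[0,0,0],[0,0,0],[0,0,0]], translation=[[0,0.2,0],[0,0.2,0],[0,0,0],[0,0,0],[0,0,0]], grip=[1,1,1,1,1])

```text
t: 9.05
eef_pos: [0.5699, 0.2668, 0.0477]
tcp_rot: [-1.343, 0.971, -0.97]
force: [-2.7, 4.0, -5.2]
finger_gap: 0.596
```

carry_out(delta_rot=[[0,0,0],[0,0,0],[0,0,0],[0,0,0],[0,0,0]], translation=[[0,0,0],[0,0,0],[0,0,0],[0,0,0],[0,0,0]], grip=[0.5,0,-0.5,-1,-1])

```text
t: 9.68
eef_pos: [0.5717, 0.2652, 0.0484]
tcp_rot: [-1.342, 0.97, -0.974]
force: [-0.5, -0.5, -1.0]
finger_gap: 0.872
```

```bash
python3 go.py .5692 .2661 .12 -; python3 - <<'E'
from h import *
f,V,s=cloud("wrist"); P=V.reshape(-1,3); P=P[(np.hypot(P[:,0]-.57,P[:,1]-.267)<.065)]
for lo,hi in((.028,.04),(.055,.07)):
    Q=P[(P[:,2]>lo)&(P[:,2]<hi)]; print(len(Q),np.median(Q,0).round(4))
E
```

```text
pos [0.5717 0.2652 0.0484] jaw -71.81 tilt [ 0.001 -1.     0.002] F [-0.5 -0.5 -1. ] M [ 0.05  0.04 -0.01] gap mm 80.2 j [-0.06  0.72 -0.57  1.72  0.5   0.85 -2.11] t 9.68
dcm tool [-0.15 -7.16 -0.2 ]
15902 [0.5973 0.278  0.0329]
4406 [0.5833 0.2765 0.0624]
```

carry_out(delta_rot=[[0,0,0],[0,0,0],[0,0,0],[0,-0.18,0],[0,-0.18,0]], translation=[[0,-4,0],[0,-5,0],[0,-5,0],[0,0,0],[0,0,0]], grip=[-1,-1,-1,-1,-1])

```text
t: 10.35
eef_pos: [0.5713, 0.2659, 0.1893]
tcp_rot: [-1.457, 0.69, -0.694]
force: [-0.0, -0.7, -0.3]
finger_gap: 1.006
```

carry_out(delta_rot=[[0,-0.18,0],[0,-0.18,0],[0,-0.18,0],[0,-0.18,0],[0,-0.18,0]], translation=[[0,0,0],[0,0,0],[0,0,0],[0,0,0],[0,0,0]], grip=[-0.5,-0.2,0,0,0])

```text
t: 10.98
eef_pos: [0.5708, 0.2656, 0.188]
tcp_rot: [-1.571, -0.011, 0.01]
force: [-0.2, 0.3, -0.8]
finger_gap: 0.523
```

carry_out(delta_rot=[[0,-0.18,0],[0,-0.18,0],[0,-0.18,0],[0,-0.18,0],[0,-0.18,0]], translation=[[0,0,0],[0,0,0],[0,0,0],[0,0,0],[0,0,0]], grip=[0,0,0,0,0])

```text
t: 11.6
eef_pos: [0.5708, 0.2656, 0.1879]
tcp_rot: [-1.452, -0.713, 0.712]
force: [-0.4, -0.3, -0.8]
finger_gap: 0.499
```

carry_out(delta_rot=[[0,-0.18,0],[0,-0.18,0],[0,-0.18,0],[0,-0.18,0],[0,-0.18,0]], translation=[[0,0,0],[0,0,0],[0,0,0],[0,0,0],[0,0,0]], grip=[0,0,0,0,0])

```text
t: 12.22
eef_pos: [0.571, 0.2655, 0.1878]
tcp_rot: [-1.086, -1.385, 1.386]
force: [-0.5, 0.8, -0.1]
finger_gap: 0.504
```

```bash
python3 go.py .579 .013 .18 108.6;  python3 - <<'E'
from h import *
f,V,s=cloud("wrist"); np.savez("w4.npz",f=f,W=V); cv2.imwrite("pics/w4.png",f)
P=V.reshape(-1,3);P=P[(np.hypot(P[:,0]-.57,P[:,1]-.267)<.1)]
Q=P[(P[:,2]>.098)&(P[:,2]<.115)]; print(len(Q),cv2.minEnclosingCircle((Q[:,:2]*1000).astype(np.float32)) if len(Q)>5 else 0)
E
```

```text
pos [0.571  0.2655 0.1878] jaw 103.87 tilt [-0.001 -1.    -0.001] F [-0.5  0.8 -0.1] M [ 0.12 -0.14 -0.03] gap mm 46.4 j [ 0.33  0.87 -1.3   1.63  0.86  1.33  0.7 ] t 12.22
dcm tool [-24.7    0.8    5.27]
rot tool [ 0.0005 -0.0826 -0.001 ] dcm in turned tool [-24.19   0.78   7.29]
537 ((569.123046875, 269.3832092285156), 11.161309242248535)
```

```bash
python3 - <<'E'
from h import *
for i in range(2):
  f,V,s=cloud("wrist"); P=V.reshape(-1,3);P=P[(np.hypot(P[:,0]-.57,P[:,1]-.267)<.1)]
  for lo,hi in((.1,.115),(.055,.066)):
    Q=P[(P[:,2]>lo)&(P[:,2]<hi)]; c=cv2.minEnclosingCircle((Q[:,:2]*1000).astype(np.float32)); print(len(Q),np.round(c[0],1),c[1],np.round(s["eef_pos"],4))
E
python3 go.py .579 .013 .18 108.6
```

```text
524 [569.  269.5] 11.147361755371094 [0.571  0.2653 0.1875]
1138 [569.7 268.1] 27.81050682067871 [0.571  0.2653 0.1875]
519 [569.  269.4] 11.185149192810059 [0.5708 0.2656 0.1875]
1143 [569.8 268.1] 27.842041015625 [0.5708 0.2656 0.1875]
pos [0.5706 0.2658 0.1875] jaw 103.37 tilt [ 0. -1.  0.] F [ 0.7  0.6 -0.7] M [ 0.15 -0.13  0.02] gap mm 46.1 j [ 0.33  0.87 -1.3   1.63  0.86  1.33  0.69] t 12.38
dcm tool [-24.79   0.75   5.03]
rot tool [-0.0002 -0.0912  0.0001] dcm in turned tool [-24.22   0.75   7.27]
```

carry_out(delta_rot=[[0,-0.09,0],[0,0,0],[0,0,0],[0,0,0],[0,0,0]], translation=[[0,0,0],[-4.8,0,1.4],[-4.8,0,1.5],[-4.8,0,1.5],[-4.8,0,1.5]], grip=[0,0,0,0,0])

```text
t: 13.0
eef_pos: [0.5763, 0.0634, 0.1878]
tcp_rot: [-1.04, -1.443, 1.443]
force: [0.8, -1.1, -0.1]
finger_gap: 0.499
```

carry_out(delta_rot=[[0,0,0],[0,0,0],[0,0,0],[0,0,0],[0,0,0]], translation=[[-4.8,0,1.4],[0,2,0],[0,0,0],[0,0,0],[0,0,0]], grip=[0,0,0,0,0])

```text
t: 13.62
eef_pos: [0.5785, 0.0173, 0.1685]
tcp_rot: [-1.036, -1.449, 1.447]
force: [0.3, 0.4, -0.1]
finger_gap: 0.502
```

```bash
python3 - <<'E'
from h import *
f,V,s=cloud("wrist"); cv2.imwrite("pics/w5.png",f); P=V.reshape(-1,3);P=P[(np.hypot(P[:,0]-.579,P[:,1]-.013)<.055)]
Q=P[(P[:,2]>.07)&(P[:,2]<.09)]; print(len(Q)); r=cv2.minAreaRect((Q[:,:2]*1000).astype(np.float32)); b=cv2.boxPoints(r); e=b[1:3]-b[:2]; e=e[np.argmax(np.linalg.norm(e,axis=1))]; print(r,np.degrees(np.arctan2(e[1],e[0]))%180)
E
python3 go.py .579 .013 .053 108.6
```

```text
1290
((578.5103759765625, 15.086986541748047), (79.31095123291016, 11.61217975616455), 18.291683197021484) 18.291677
pos [0.5785 0.017  0.1684] jaw 108.86 tilt [-0.    -1.    -0.001] F [ 0.4  0.2 -0.3] M [ 0.11 -0.13  0.01] gap mm 46.0 j [ 0.82  0.88 -1.38  1.77  0.91  1.3   1.11] t 13.68
dcm tool [-0.39 11.54  0.1 ]
rot tool [ 0.001   0.0045 -0.0002] dcm in turned tool [-0.39 11.54  0.08]
```

View pics/w5.png

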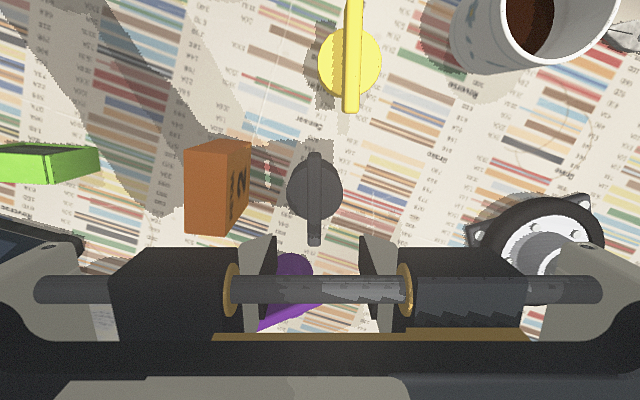

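carry_out(delta_rot=[[0,0,0],[0,0,0],[0,0,0],[0,0,0],[0,0,0]], translation=[[-0.3,3,0.1],[0,3,0],[0,3,0],[0,2.4,0],[0,0,0]], grip=[0,0,0,0,0], grip_force=20)

```text
t: 14.3
eef_pos: [0.5779, 0.0129, 0.0529]
tcp_rot: [-1.034, -1.446, 1.447]
force: [0.3, 0.8, 1.4]
finger_gap: 0.501
```

```bash
python3 go.py .579 .014 .054 108.6
```

```text
pos [0.5779 0.0129 0.0529] jaw 108.79 tilt [ 0.001 -1.     0.001] F [0.3 0.8 1.4] M [ 0.15 -0.12  0.02] gap mm 46.1 j [ 0.76  1.   -1.23  1.84  1.06  1.15  1.04] t 14.3
dcm tool [ 0.07 -0.12 -0.14]
rot tool [-0.0012  0.0033  0.0009] dcm in turned tool [ 0.07 -0.11 -0.14]
```

carry_out(delta_rot=[[0,0,0],[0,0,0],[0,0,0],[0,0,0],[0,0,0]], translation=[[0,-0.1,-0.1],[0,0,0],[0,0,0],[0,0,0],[0,0,0]], grip=[0.5,1,1,1,1])

```text
t: 14.92
eef_pos: [0.5792, 0.0126, 0.0548]
tcp_rot: [-1.036, -1.446, 1.446]
force: [0.0, 0.3, 0.8]
finger_gap: 0.131
```

```bash
cat > nut.py <<'E'
from h import *
f,V,s=cloud("wrist"); p=np.array(s["eef_pos"]); P=V.reshape(-1,3)
P=P[np.hypot(P[:,0]-p[0],P[:,1]-p[1])<.06]
Q=P[abs(P[:,2]-p[2]+.003)<.006]; 
if len(Q)>9: print(len(Q),"body top z",np.median(Q[:,2]),cv2.minEnclosingCircle((Q[:,:2]*1000).astype(np.float32)))
Q=P[(P[:,2]>p[2]+.016)&(P[:,2]<p[2]+.03)]; print("wing n",len(Q)); 
if len(Q)>9:
  r=cv2.minAreaRect((Q[:,:2]*1000).astype(np.float32)); print(r,np.percentile(Q[:,2],95))
E
python3 nut.py;python3 go.py .579 .014 .054 108.6
```

```text
1579 body top z 0.05035800568172507 ((568.2590942382812, 9.672993659973145), 28.73874855041504)
wing n 3202
((576.4155883789062, 9.63192081451416), (41.7240104675293, 72.49734497070312), 89.346923828125) 0.08152685685928522
pos [0.5792 0.0126 0.0548] jaw 108.75 tilt [-0. -1.  0.] F [-1.2  0.   0.1] M [ 0.16 -0.02  0.06] gap mm 11.5 j [ 0.77  1.   -1.24  1.84  1.05  1.15  1.04] t 14.97
dcm tool [ 0.14  0.08 -0.03]
rot tool [-0.0001  0.0026 -0.0001] dcm in turned tool [ 0.14  0.08 -0.03]
```

carry_out(delta_rot=[[0,0,0],[0,0,0],[0,0,0],[0,0,0],[0,0,0]], translation=[[0,-2,0],[0,-4,0],[0,-4,0],[0,-4,0],[0,0,0]], grip=[1,1,1,1,1], grip_force=30)

```text
t: 15.6
eef_pos: [0.5811, 0.0136, 0.199]
tcp_rot: [-1.041, -1.451, 1.444]
force: [0.1, 0.1, -3.1]
finger_gap: 0.13
```

```bash
python3 go.py .57 .267 .195 92
```

```text
pos [0.5811 0.0136 0.199 ] jaw 108.76 tilt [-0.002 -1.    -0.006] F [ 0.1  0.1 -3.1] M [ 0.12 -0.11  0.  ] gap mm 12.0 j [ 0.84  0.85 -1.41  1.74  0.87  1.33  1.14] t 15.6
dcm tool [24.35  0.4  -7.1 ]
rot tool [ 0.0061  0.2926 -0.0007] dcm in turned tool [25.37  0.4   0.22]
```

carry_out(delta_rot=[[0,0.146,0],[0,0.146,0],[0,0,0],[0,0,0],[0,0,0]], translation=[[0,0,0],[0,0,0],[4,0,0],[5,0,0.1],[5,0,0.1]], grip=[1,1,1,1,1])

```text
t: 16.23
eef_pos: [0.5717, 0.1529, 0.1939]
tcp_rot: [-1.192, -1.233, 1.236]
force: [0.8, 0.0, -2.2]
finger_gap: 0.131
```

carry_out(delta_rot=[[0,0,0],[0,0,0],[0,0,0],[0,0,0],[0,0,0]], translation=[[5,0,0],[4,0,0],[2.3,0,0],[0,0,0],[0,0,0]], grip=[1,1,1,1,1])

```text
t: 16.85
eef_pos: [0.5683, 0.2641, 0.194]
tcp_rot: [-1.193, -1.233, 1.236]
force: [0.1, -0.4, -3.0]
finger_gap: 0.13
```

```bash
python3 go.py .57 .267 .1313 92; python3 - <<'E'
from h import *
f,V,s=cloud("wrist"); cv2.imwrite("pics/w6.png",f)
P=V.reshape(-1,3);Q=P[(np.hypot(P[:,0]-.57,P[:,1]-.267)<.05)&(P[:,2]>.05)]
print(np.histogram(Q[:,2],bins=np.arange(.05,.25,.01)))
E
python3 go.py .57 .267 .1313 92
```

```text
pos [0.5683 0.2641 0.194 ] jaw 91.99 tilt [-0.002 -1.     0.001] F [ 0.1 -0.4 -3. ] M [ 0.05 -0.17 -0.  ] gap mm 11.9 j [ 0.32  0.83 -1.27  1.63  0.82  1.31  0.52] t 16.85
dcm tool [ 0.3   6.27 -0.18]
rot tool [-0.0009 -0.0002 -0.0017] dcm in turned tool [ 0.29  6.27 -0.18]
(array([ 104,  603,  155,    0,    0,    0,    0,    0,    0,  110,  159,
        179,  198, 1346,  447,  542, 2669,  674,  241]), array([0.05, 0.06, 0.07, 0.08, 0.09, 0.1 , 0.11, 0.12, 0.13, 0.14, 0.15,
       0.16, 0.17, 0.18, 0.19, 0.2 , 0.21, 0.22, 0.23, 0.24]))
pos [0.5687 0.2636 0.194 ] jaw 91.93 tilt [-0.002 -1.     0.001] F [ 0.7  0.2 -2.2] M [ 0.05 -0.14 -0.04] gap mm 11.8 j [ 0.32  0.83 -1.27  1.63  0.82  1.31  0.52] t 16.9
dcm tool [ 0.34  6.27 -0.15]
rot tool [-0.0007 -0.0012 -0.0016] dcm in turned tool [ 0.33  6.27 -0.14]
```

View pics/w6.png

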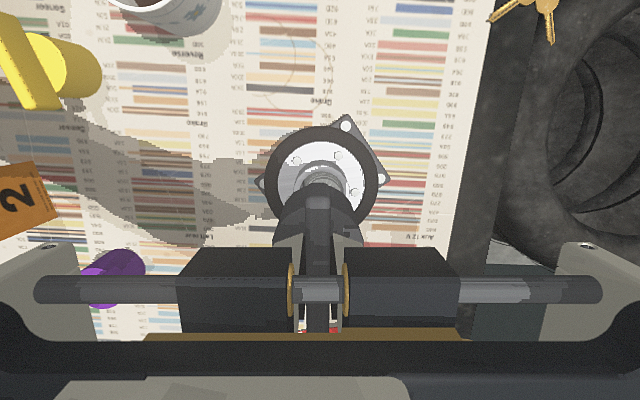

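carry_out(delta_rot=[[0,0,0],[0,0,0],[0,0,0],[0,0,0],[0,0,0]], translation=[[0.3,0,-0.1],[0,1.5,0],[0,1.5,0],[0,1.5,0],[0,0,0]], grip=[1,1,1,1,1])

```text
t: 17.52
eef_pos: [0.5683, 0.2676, 0.1476]
tcp_rot: [-1.191, -1.232, 1.238]
force: [-0.0, 0.3, -1.8]
finger_gap: 0.128
```

```bash
python3 go.py .57 .267 .1305 92
```

```text
pos [0.5683 0.2676 0.1476] jaw 92.03 tilt [-0.001 -1.     0.003] F [-0.   0.3 -1.8] M [ 0.11 -0.11  0.03] gap mm 11.8 j [ 0.29  0.88 -1.22  1.66  0.87  1.25  0.49] t 17.52
dcm tool [-0.06  1.71 -0.17]
rot tool [-0.0029  0.0005 -0.0014] dcm in turned tool [-0.06  1.71 -0.16]
```

carry_out(delta_rot=[[0,0,0],[0,0,0],[0,0,0],[0,0,0],[0,0,0]], translation=[[-0.05,0,-0.15],[0,0.3,0],[0,0.3,0],[0,0.3,0],[0,0,0]], grip=[1,1,1,1,1])

```text
t: 18.15
eef_pos: [0.5708, 0.2678, 0.1404]
tcp_rot: [-1.192, -1.235, 1.235]
force: [-0.3, -1.3, -2.9]
finger_gap: 0.128
```

```bash
python3 go.py .57 .267 .1305 92
```

```text
pos [0.5708 0.2678 0.1404] jaw 92.01 tilt [-0. -1.  0.] F [-0.3 -1.3 -2.9] M [ 0.04 -0.1  -0.01] gap mm 11.8 j [ 0.29  0.89 -1.21  1.66  0.88  1.24  0.49] t 18.15
dcm tool [-0.07  0.99  0.08]
rot tool [-0.0002  0.0003 -0.0003] dcm in turned tool [-0.07  0.99  0.08]
```

carry_out(delta_rot=[[0,0,0],[0,0,0],[0,0,0],[0,0,0],[0,0,0]], translation=[[-0.05,0.2,0.05],[0,0.2,0],[0,0.2,0],[0,0.2,0],[0,0,0]], grip=[1,1,1,1,1])

```text
t: 18.77
eef_pos: [0.5702, 0.2677, 0.1326]
tcp_rot: [-1.192, -1.235, 1.235]
force: [0.2, 1.0, -2.2]
finger_gap: 0.132
```

```bash
python3 go.py .57 .267 .1305 92
```

```text
pos [0.5702 0.2677 0.1326] jaw 92.03 tilt [ 0. -1.  0.] F [ 0.2  1.  -2.2] M [ 0.33 -0.09  0.02] gap mm 12.1 j [ 0.29  0.89 -1.21  1.67  0.88  1.23  0.48] t 18.77
dcm tool [-0.07  0.21  0.02]
rot tool [-0.0002  0.0005  0.0004] dcm in turned tool [-0.07  0.21  0.02]
```

carry_out(delta_rot=[[0,0,0],[0,0,0],[0,0,0],[0,0,0],[0,0,0]], translation=[[0,0.1,0],[0,0.1,0],[0,0.1,0],[0,0,0],[0,0,0]], grip=[1,1,1,1,1])

```text
t: 19.4
eef_pos: [0.5703, 0.2678, 0.1301]
tcp_rot: [-1.192, -1.236, 1.235]
force: [-2.0, 0.6, 1.7]
finger_gap: 0.127
```

```bash
python3 go.py .57 .267 .1305 92
```

```text
pos [0.5703 0.2678 0.1301] jaw 92.03 tilt [ 0. -1. -0.] F [-2.   0.6  1.7] M [0.28 0.29 0.02] gap mm 11.7 j [ 0.29  0.9  -1.2   1.67  0.89  1.22  0.48] t 19.4
dcm tool [-0.08 -0.04  0.03]
rot tool [0.0002 0.0005 0.0004] dcm in turned tool [-0.08 -0.04  0.03]
```

carry_out(delta_rot=[[0,0,0],[0,0,0],[0,-0.12,0],[0,-0.12,0],[0,-0.12,0]], translation=[[0,0,0],[0,0,0],[0,0,0],[0,0,0],[0,0,0]], grip=[1,1,1,1,1], grip_force=4)

```text
t: 20.02
eef_pos: [0.5708, 0.2675, 0.13]
tcp_rot: [-0.994, -1.497, 1.496]
force: [-0.4, 1.4, 1.4]
finger_gap: 0.13
```

```bash
python3 go.py .57 .267 .1305 152; python3 nut.py
```

```text
pos [0.5708 0.2675 0.13  ] jaw 112.85 tilt [-0.    -1.    -0.001] F [-0.4  1.4  1.4] M [ 0.42  0.07 -0.06] gap mm 12.0 j [ 0.31  0.94 -1.26  1.67  0.94  1.27  0.81] t 20.02
dcm tool [-0.02 -0.05  0.09]
rot tool [ 8.000e-04 -6.834e-01 -3.000e-04] dcm in turned tool [ 0.04 -0.05  0.08]
1592 body top z 0.1256282761011778 ((559.5725708007812, 264.0072326660156), 28.277660369873047)
wing n 3179
((566.3726806640625, 270.0185241699219), (73.1470718383789, 41.996612548828125), 41.882633209228516) 0.1566218614661716
```

carry_out(delta_rot=[[0,-0.12,0],[0,-0.12,0],[0,-0.12,0],[0,-0.12,0],[0,-0.12,0]], translation=[[0,0,0],[0,0,0],[0,0,0],[0,0,0],[0,0,0]], grip=[1,1,1,1,1])

```text
t: 20.7
eef_pos: [0.5704, 0.2668, 0.1289]
tcp_rot: [-0.559, -1.894, 1.897]
force: [-0.5, 1.3, -2.6]
finger_gap: 0.128
```

```bash
python3 go.py .57 .267 .1305 152; sed -i 's/abs(P\[:,2\]-p\[2\]+.003)<.006/abs(P[:,2]-p[2]+.009)<.010/' nut.py; python3 nut.py
```

```text
pos [0.5704 0.2668 0.1289] jaw 147.11 tilt [-0.    -1.     0.001] F [-0.5  1.3 -2.6] M [ 0.36 -0.03 -0.05] gap mm 11.8 j [ 0.33  1.01 -1.35  1.67  1.02  1.33  1.36] t 20.7
dcm tool [ 0.04 -0.16  0.  ]
rot tool [-0.0011 -0.0853 -0.0001] dcm in turned tool [ 0.04 -0.16 -0.  ]
1739 body top z 0.12426581527886041 ((563.2538452148438, 258.46148681640625), 28.335620880126953)
wing n 3210
((570.6213989257812, 263.7751770019531), (73.0338134765625, 41.90660095214844), 36.860206604003906) 0.1555001155844044
```

carry_out(delta_rot=[[0,-0.085,0],[0,0,0],[0,0,0],[0,0,0],[0,0,0]], translation=[[0,0,0],[0,0,0],[0,0,0],[0,0,0],[0,0,0]], grip=[1,1,1,1,1], grip_force=3)

```text
t: 21.38
eef_pos: [0.5704, 0.2673, 0.1297]
tcp_rot: [-0.488, -1.947, 1.947]
force: [-0.4, -0.1, -2.4]
finger_gap: 0.131
```

```bash
python3 go.py .57 .267 .1305 152; python3 nut.py
```

```text
pos [0.5704 0.2673 0.1297] jaw 151.85 tilt [-0. -1.  0.] F [-0.4 -0.1 -2.4] M [ 0.17 -0.04  0.02] gap mm 12.0 j [ 0.34  1.02 -1.36  1.67  1.03  1.34  1.44] t 21.38
dcm tool [ 0.02 -0.08  0.05]
rot tool [-0.0001 -0.0027 -0.0003] dcm in turned tool [ 0.02 -0.08  0.05]
1747 body top z 0.1250357979721305 ((564.5482177734375, 258.73431396484375), 28.794668197631836)
wing n 3207
((570.7247314453125, 264.08807373046875), (72.57637786865234, 41.756561279296875), 41.886512756347656) 0.15633854676707284
```

carry_out(delta_rot=[[0,0,0],[0,0,0],[0,0,0],[0,0,0],[0,0,0]], translation=[[0,0,0],[0,0,0],[0,0,0],[0,0,0],[0,0,0]], grip=[0.68,0.68,0.68,0.68,0.68])

```text
t: 22.05
eef_pos: [0.5703, 0.2675, 0.1298]
tcp_rot: [-0.487, -1.947, 1.947]
force: [0.4, -0.4, 0.0]
finger_gap: 0.16
```

```bash
python3 go.py .57 .267 .1195 152; sed -i 's/p\[2\]+.016/p[2]+.004/' nut.py; python3 nut.py
```

```text
pos [0.5703 0.2675 0.1298] jaw 151.89 tilt [-0. -1. -0.] F [ 0.4 -0.4  0. ] M [ 0.19 -0.06 -0.01] gap mm 14.7 j [ 0.34  1.02 -1.36  1.67  1.03  1.34  1.44] t 22.05
dcm tool [0.01 1.03 0.06]
rot tool [ 0.0001 -0.0019 -0.    ] dcm in turned tool [0.01 1.03 0.06]
1922 body top z 0.11545283379900281 ((564.6390380859375, 262.607421875), 31.564804077148438)
wing n 3611
((573.4988403320312, 266.52325439453125), (76.45172119140625, 44.31842041015625), 40.75569152832031) 0.1548126730302919
```

carry_out(delta_rot=[[0,0,0],[0,0,0],[0,0,0],[0,0.1,0],[0,0.12,0]], translation=[[0,0.5,0.05],[0,0.5,0],[0,0,0],[0,0,0],[0,0,0]], grip=[0.68,0.68,1,1,1], grip_force=5)

```text
t: 22.72
eef_pos: [0.5697, 0.2667, 0.1191]
tcp_rot: [-0.673, -1.805, 1.807]
force: [-0.6, -0.1, -1.6]
finger_gap: 0.131
```

```bash
python3 go.py .57 .267 .117 37; python3 nut.py
```

```text
pos [0.5697 0.2667 0.1191] jaw 139.08 tilt [ 0.001 -1.     0.001] F [-0.6 -0.1 -1.6] M [0.11 0.05 0.01] gap mm 12.1 j [ 0.33  1.01 -1.32  1.68  1.02  1.31  1.23] t 22.73
dcm tool [-0.    0.21 -0.04]
rot tool [-1.3000e-03  1.7816e+00 -5.0000e-04] dcm in turned tool [0.04 0.21 0.  ]
1566 body top z 0.11564196428572573 ((562.5597534179688, 260.2861633300781), 27.718156814575195)
wing n 3719
((565.1366577148438, 268.2484130859375), (70.80619812011719, 42.17124938964844), 69.57499694824219) 0.14680052773533367
```

carry_out(delta_rot=[[0,0.12,0],[0,0.12,0],[0,0.12,0],[0,0.12,0],[0,0.12,0]], translation=[[0,0.02,0],[0,0.02,0],[0,0.02,0],[0,0.02,0],[0,0.02,0]], grip=[1,1,1,1,1])

```text
t: 23.4
eef_pos: [0.5692, 0.2673, 0.1183]
tcp_rot: [-1.074, -1.396, 1.398]
force: [-1.6, 0.5, -3.3]
finger_gap: 0.131
```

```bash
python3 go.py .57 .267 .117 37; python3 nut.py
```

```text
pos [0.5692 0.2673 0.1183] jaw 104.83 tilt [ 0.001 -1.     0.001] F [-1.6  0.5 -3.3] M [ 0.39  0.2  -0.04] gap mm 12.0 j [ 0.3   0.94 -1.23  1.68  0.94  1.24  0.67] t 23.4
dcm tool [-0.05  0.13 -0.07]
rot tool [-1.5000e-03  1.1839e+00 -2.0000e-04] dcm in turned tool [ 0.04  0.13 -0.07]
1598 body top z 0.11501397937735075 ((559.04736328125, 265.6472473144531), 27.571901321411133)
wing n 3716
((567.8651733398438, 264.4456787109375), (42.23933029174805, 71.86211395263672), 84.7889633178711) 0.14621756402069358
```

carry_out(delta_rot=[[0,0.12,0],[0,0.12,0],[0,0.12,0],[0,0.12,0],[0,0.12,0]], translation=[[0,0.02,0],[0,0.02,0],[0,0.02,0],[0,0.02,0],[0,0.02,0]], grip=[1,1,1,1,1])

```text
t: 24.08
eef_pos: [0.5688, 0.2675, 0.117]
tcp_rot: [-1.349, -0.955, 0.957]
force: [-0.9, 1.6, -3.9]
finger_gap: 0.133
```

carry_out(delta_rot=[[0,0.12,0],[0,0.12,0],[0,0.12,0],[0,0.05,0],[0,0,0]], translation=[[0,0.02,0],[0,0.02,0],[0,0.02,0],[0,0.02,0],[0,0,0]], grip=[1,1,1,1,1])

```text
t: 24.7
eef_pos: [0.5691, 0.2677, 0.1167]
tcp_rot: [-1.472, -0.644, 0.646]
force: [-1.7, 2.2, -2.1]
finger_gap: 0.156
```

```bash
python3 go.py .57 .267 .117 37; python3 nut.py
```

```text
pos [0.5691 0.2677 0.1167] jaw 47.3 tilt [-0.    -1.     0.001] F [-1.7  2.2 -2.1] M [0.42 0.16 0.1 ] gap mm 14.4 j [ 0.22  0.82 -1.06  1.68  0.79  1.13 -0.24] t 24.7
dcm tool [ 0.01 -0.03 -0.11]
rot tool [-0.0009  0.1797 -0.0005] dcm in turned tool [ 0.03 -0.03 -0.11]
1743 body top z 0.11333403183323275 ((560.1409301757812, 274.8291015625), 28.24916648864746)
wing n 3945
((570.4382934570312, 273.0116271972656), (42.40468978881836, 76.50752258300781), 74.22129821777344) 0.14467848987810372
```

carry_out(delta_rot=[[0,0,0],[0,0,0],[0,0.06,0],[0,0.06,0],[0,0.06,0]], translation=[[0,0,0],[0,0,0],[0,0.02,0],[0,0.02,0],[0,0.02,0]], grip=[1,1,1,1,1], grip_force=20)

```text
t: 25.38
eef_pos: [0.5693, 0.2677, 0.1165]
tcp_rot: [-1.511, -0.502, 0.503]
force: [-4.0, 2.8, -1.3]
finger_gap: 0.15
```

```bash
python3 go.py .57 .267 .117 37; python3 nut.py
```

```text
pos [0.5693 0.2677 0.1165] jaw 36.75 tilt [-0.    -1.     0.001] F [-4.   2.8 -1.3] M [0.5  0.45 0.46] gap mm 13.8 j [ 0.21  0.8  -1.02  1.68  0.76  1.11 -0.4 ] t 25.38
dcm tool [ 0.01 -0.05 -0.1 ]
rot tool [-0.001  -0.0044 -0.0003] dcm in turned tool [ 0.01 -0.05 -0.1 ]
1756 body top z 0.11298837254368677 ((561.9011840820312, 277.6658630371094), 27.950719833374023)
wing n 3874
((570.6160278320312, 272.53314208984375), (42.25757598876953, 75.61787414550781), 62.22947692871094) 0.14433448115807998
```

carry_out(delta_rot=[[0,0,0],[0,0,0],[0,0.03,0],[0,0.03,0],[0,0,0]], translation=[[0,0,0],[0,0.03,0.0],[0,0.03,0],[0,0,0],[0,0,0]], grip=[1,1,1,1,1], grip_force=40)

```text
t: 26.05
eef_pos: [0.5698, 0.268, 0.1163]
tcp_rot: [-1.521, -0.458, 0.457]
force: [-4.1, 3.4, -0.3]
finger_gap: 0.134
```

```bash
python3 go.py .57 .267 .117 37; python3 nut.py
```

```text
pos [0.5698 0.268  0.1163] jaw 33.44 tilt [ 0.001 -1.     0.001] F [-4.1  3.4 -0.3] M [0.54 0.43 0.54] gap mm 12.3 j [ 0.2   0.8  -1.01  1.68  0.75  1.1  -0.46] t 26.05
dcm tool [-0.04 -0.07 -0.09]
rot tool [-0.0006 -0.0621  0.001 ] dcm in turned tool [-0.05 -0.07 -0.09]
1766 body top z 0.1128176742586824 ((562.0382690429688, 277.7088317871094), 27.70998191833496)
wing n 3775
((570.6226196289062, 272.6698303222656), (42.06808090209961, 73.79635620117188), 56.5923957824707) 0.14405649079467
```

carry_out(delta_rot=[[0,0,0],[0,0,0],[0,0,0],[0,0,0],[0,0,0]], translation=[[0,0,0],[0,0,0],[0,0,0],[0,0,0],[0,0,0]], grip=[0.6,0.3,0.3,0.3,0.3])

```text
t: 26.72
eef_pos: [0.5702, 0.2669, 0.1157]
tcp_rot: [-1.523, -0.455, 0.455]
force: [0.1, 0.6, -1.0]
finger_gap: 0.352
```

carry_out(delta_rot=[[0,0,0],[0,0,0],[0,0,0],[0,0,0],[0,0,0]], translation=[[0,-3,0],[0,-4,0],[0,-4,0],[0,-2,0],[0,0,0]], grip=[0.3,0.3,0.3,0.3,0.3])

```text
t: 27.35
eef_pos: [0.5706, 0.2674, 0.2467]
tcp_rot: [-1.523, -0.457, 0.453]
force: [-1.1, -0.4, -1.4]
finger_gap: 0.35
```

```bash
cat > chk.py <<'E'
from h import *
f,V,s=cloud("wrist"); cv2.imwrite("pics/w7.png",f); P=V.reshape(-1,3);P=P[(np.hypot(P[:,0]-.57,P[:,1]-.267)<.09)]
def ang(Q):
    r=cv2.minAreaRect((Q[:,:2]*1000).astype(np.float32)); b=cv2.boxPoints(r); e=b[1:3]-b[:2]; e=e[np.argmax(np.linalg.norm(e,axis=1))]; return np.round(r[0],1),np.round(r[1],1),np.degrees(np.arctan2(e[1],e[0]))%180
Q=P[P[:,2]>.13]; print("wing",ang(Q),np.median(Q[:,2]))
Q=P[abs(P[:,2]-.112)<.004]; print("body top",np.median(Q[:,2]))
Q=P[abs(P[:,2]-.033)<.004]; print("tyre",np.median(Q[:,2]))
Q=P[abs(P[:,2]-.012)<.004]; print("plate",ang(Q))
E
python3 chk.py; python3 go.py
```

```text
wing (array([567.6, 268.6]), array([163.5,  78.9]), np.float32(31.433964)) 0.33754421228523473
body top 0.11244235775700955
tyre 0.033354400891970365
plate (array([569. , 269.2]), array([ 89.9, 130. ]), np.float32(127.09422))
pos [0.5701 0.2667 0.2452] jaw 33.28 tilt [-0.    -1.    -0.001] F [-0.6  0.4 -0.5] M [ 0.   -0.13 -0.04] gap mm 31.8 j [ 0.26  0.67 -1.12  1.57  0.62  1.3  -0.37] t 27.4
```

View pics/w7.png

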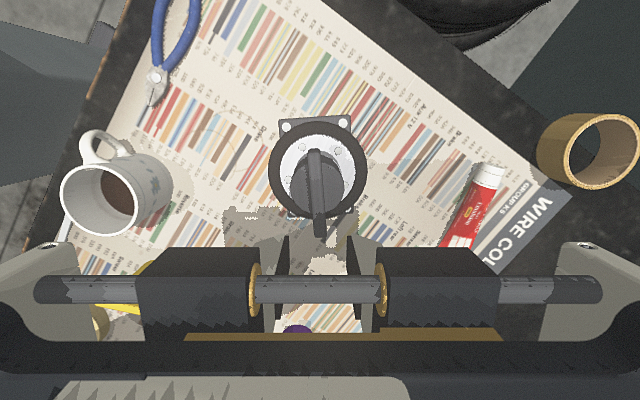

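The nut at (316,185) lies along the plate on the seated wheel. I'll recheck the wing angle without the gripper points, move clear, and check the bystanders.

carry_out(delta_rot=[[0,0,0],[0,0,0],[0,0,0],[0,0,0],[0,0,0]], translation=[[-4,-2,-4],[-4,0,-4],[-4,0,-4],[0,0,0],[0,0,0]], grip=[0.3,0.3,0.3,0.3,0.3])

```text
t: 28.02
eef_pos: [0.5351, 0.1003, 0.2645]
tcp_rot: [-1.522, -0.453, 0.455]
force: [0.2, 0.6, -0.8]
finger_gap: 0.349
```

```bash
sed -i 's/Q=P\[P\[:,2\]>.13\]/Q=P[(P[:,2]>.128)\&(P[:,2]<.15)]/; s/w7/w8/' chk.py; python3 chk.py; python3 go.py; python3 - <<'E'
from h import *
f,W,s=cloud("top"); np.savez("top0b.npz",f=f,W=W); cv2.imwrite("pics/top2.png",f)
E
sed 's/top0.npz/top0b.npz/' m.py > m2.py; python3 m2.py | grep -E "carton|meter|purple|yellow|mug|roll|label|pump"
```

```text
wing (array([568.4, 267.8]), array([12.4, 79.5]), np.float32(127.942856)) 0.14153556571661297
body top 0.11247987298350073
tyre 0.032907930528469964
plate (array([568.1, 269.1]), array([ 88.7, 131.3]), np.float32(127.36084))
pos [0.5351 0.1017 0.2649] jaw 33.35 tilt [-0.    -1.     0.002] F [ 0.2 -0.2  0.7] M [ 0.04 -0.15 -0.01] gap mm 32.2 j [ 0.69  0.53 -1.25  1.76  0.52  1.25 -0.11] t 28.07
carton 363 mean [ 0.597 -0.072  0.088] rect mm [597.3 -72.9] [70.  34.6] 12.3 zmax 0.094
meter 275 mean [ 0.639 -0.246  0.061] rect mm [ 639.4 -248. ] [26.3 76.7] 15.7 zmax 0.067
purple 366 mean [0.691 0.02  0.06 ] rect mm [693.1  20.2] [52.2 67.8] 82.1 zmax 0.086
yellow 0
mug 173 mean [0.363 0.149 0.081] rect mm [364.  151.9] [80.1 72.3] 37.0 zmax 0.092
roll 195 mean [ 0.406 -0.15   0.023] rect mm [ 403.7 -146. ] [93.7 57.1] 41.0 zmax 0.029
label 1188 mean [ 0.777 -0.12   0.147] rect mm [ 778.8 -121.1] [102.3 104.5] 10.6 zmax 0.153
pump 890 mean [0.778 0.173 0.142] rect mm [786.6 176.6] [67.4 76. ] 21.2 zmax 0.223
carton long axis deg 12.327178
meter long axis deg 105.65695
purple long axis deg 135.28604
yellow long axis deg 0.0
```

```bash
python3 -c "
from plant import manip; print(manip.close_job())"
```

```text
the job is handed in; nothing more can be done
None
```

The job is done and handed in at about 28 s of the 72 s allowed. The wheel is seated, boss upward, and the wing nut is tight on it with its wings along the base plate.

**How it went:** I set the nut on the lands about 60° clockwise of the gaps and turned it counter-clockwise into a gap. Even at 3 N the fingers still held it there, so I opened the jaws slightly and it dropped (underside from about 75.5 to 65 mm). I then turned it clockwise to the stop. The nut lagged in the loose grip over the last few degrees, so I raised the grip to 40 N to finish, at about 0.5 N·m.

**Last checks (wrist camera):**

| Check | Measured | Expected |
|---|---|---|
| Wheel tyre top | 33 mm | 34 mm |
| Nut underside | about 62 mm | 62 mm |
| Wing direction | 127.9° | plate at 127.1–127.4° |

- **Bystanders:** the carton, meter, purple nut, label roll and pump bottle had not moved, within about 1 mm.
- **Not checked:** the arm fully hid the yellow nut and partly hid the mug and masking roll in the last top view, so I could not re-measure them. I never commanded the gripper down near any of them.
- **Disagreement:** the wrist camera read about 2 mm off the top camera in y. I used the top camera because the grip on the nut confirmed it.

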